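# Sweep the round stone blanks through the fence gate

### The job

On the deck of the stone saw, sweep the three round stone blanks with your fingertips through the gate in the fence, one at a time, so that each drops into the slot behind it before the next goes through. Only slide them along the deck: do not lift or carry them. Leave the square blank and all the other things where they are.

Things in the scene. Friction and masses are not known exactly. Their poses are not given: they have to be found in the camera images.
- sawtable: fixed grey bench-top saw; level deck 300 mm (x) by 440 mm (y -180 to 260), 80 mm high; origin at bench height, +y leads through the gate. Across the deck at y 100 to 108 mm runs an aluminium fence 20 mm high, from x -142 to 142, with one 46 mm gap (the gate) at x = 0. Behind it: clamp knobs 33 mm high at x -92 and 92, y 140, and a still half-round blade 44 mm high at y 222. Place and yaw vary
- gate (a point): centre of the gate at deck height, in the middle of the fence's thickness; axes as the saw's (+y leads through the gate)
- slot (a point): centre of the slot's mouth, level with the deck, 28 mm beyond the gate's centre; axes as the saw's. The slot is a pocket 60 mm (x) by 56 mm (y), 72 mm deep; it begins in the gate, mid fence, and has 20 mm high walls on its other three sides. A blank tips in once its centre is past the middle of the gate
- disc0: round stone blank, a flat disc 36 mm across and 12 mm thick, lying loose on the deck; about 33 g; origin at the centre of its underside, z is its axis. The three are alike
- disc1: round stone blank, a flat disc 36 mm across and 12 mm thick, lying loose on the deck; about 33 g; origin at the centre of its underside, z is its axis. The three are alike
- disc2: round stone blank, a flat disc 36 mm across and 12 mm thick, lying loose on the deck; about 33 g; origin at the centre of its underside, z is its axis. The three are alike
- square: square stone blank 34 by 34 by 12 mm of the same stone, lying loose among the round ones; origin at the centre of its underside; to be left alone
- nut: loose steel thumb nut, round, 28 mm across and 38 mm high, standing on the deck before the fence on its +x side; origin at the centre of its underside; to be left alone
- stub: loose stone bar 16 by 50 by 16 mm (x, y, z) lying on the deck before the fence on its -x side; origin at the centre of its underside; to be left alone
- brush: hand brush lying along its x on the bench beside the saw, on the world's -y side; origin on the bench under it; to be left alone
- jar: closed glass jar 70 mm across and 100 mm high on the bench, on the world's +y side; origin at the centre of its underside; to be left alone
- cup: white cup 84 mm across and 85 mm high on the bench, on the world's +y side; origin at the centre of its underside; to be left alone
- stick0: wooden stick 150 by 14 by 14 mm lying in a shallow wooden tray on the bench, on the world's -y side; origin at the centre of its underside; to be left alone
- stick1: wooden stick 140 by 14 by 14 mm beside the other in the wooden tray; origin at the centre of its underside; to be left alone

How it is judged:
By the outcome, as a careful person would: the job done as asked, in the order asked, and still so for the second after the job is handed in, with the robot touching nothing.
It also fails if it takes over 72 s, if anything falls off the work surface, if the arm or the gripper's body presses on something with over 40 N, if the wrist force passes 120 N, or if a joint passes its speed limit or range.

### The arm

A 6-joint arm with a two-finger parallel gripper is mounted at the origin on the work surface. World frame = base frame: x ahead of the robot, y to its left, z up, the work surface at z = 0. Lengths are in m, angles in degrees, forces in N, time in s.
With the tool pointing down it reaches from about 0.35 to 1 m from the base axis. Payload 7.1 kg.
Tool frame: the origin (TCP) lies midway between the tips of the shut fingers; the grasp point (between the pads) lies 19 mm behind it; z points along the fingers, y is the direction in which the jaws open and shut (so a half turn about z gives the same grasp; the last joint's range is limited). The gripper opens to 85 mm and grips with 20 to 120 N. Pads are 22 mm wide; open, the fingers measure 114 mm over their backs; the gripper's body (76 mm by 85 mm) begins 54 mm behind the grasp point. The pads swing forward as they close: fully open they stand 13 mm farther back than shut.
Start: joints at [-76.834, 24.242, 93.386, -0, 62.372, -1.089], TCP at [0.154, -0.606, 0.231] pointing down, gripper open.
Joint ranges: [-172.04, 172.04], [-51.8, 120.97], [4.93, 147.93], [-75.15, 255.16], [6.16, 154.13], [-145.62, 145.62]. Speed limits (degrees/s): [136.94, 136.94, 172.46, 180, 180, 180].

### API

Orientations are given as a 3x3 rotation matrix whose columns are the frame's x, y, z axes.
In Python, from workcell import ctrl gives the robot as it stands.
- The arm moves only by the tool jog_arm, never from a script. Its argument "series" is a list of rows, each a list of 4 numbers: the shift along the world's x, y, z in m, then the turn about the world's z in rad. In form: [[x, y, z, roll], ...]. A call has 1 to 12 rows; each row shifts and turns the pose as measured when the row begins; what a row does not reach is not made up. A row lasts 1/8 s, in which the tool goes at most 62.5 mm and 10.7 degrees, less where a joint would pass 70% of its speed; a pose out of reach is approached as far as the arm can. A call with a gripper value outside its range is refused whole. "claw" is the finger opening in m, from 0 to 0.0854, set as the call begins (left out, the last holds). The fingers move at their own pace and stop on an object; "newtons" is the grip in N (left out, the last holds). Time passes only in rows, so rows that do not move let the fingers close. It gives the time, the measured TCP pose, the force and the opening at its end, in the units of the state.
- ctrl.sense(): the state, without advancing time (a new reading comes with each control period).
- ctrl.capture(name): name is "side" or "top"; returns a dict with "color" (400x640x3 uint8, red, green, blue), "range_z" (400x640 float32, m along the optical axis (not along the pixel's ray), 0 where there is no reading), "fx", "fy", "cx", "cy" (pixels), "k1" (the pictures are not rectified: a ray, as slopes to the right and down, at radius r is drawn at 1 + k1 r^2 times it, then the intrinsics apply), "rvec" (rotation vector, rad) and "tvec" (3), from world to camera coordinates, as OpenCV has them. Camera axes: x right, y down, z forward; pixel columns grow to the right and rows downward; lengths in m; the calibration is good to about 2 mm. A picture is of the moment at which its call begins.
- ctrl.finish_job(): hands the job in, once; it reports no verdict.
The state is a dict: "time": time; "joint_pos": joint angles; "qvel": joint speeds; "effort": joint torques, N m; "eef_pos": TCP position; "ee_rot": TCP orientation; "contact_force": force on the tool from outside, world axes, zero at the start; "ft_torque": the same for the moment, N m; "finger_gap": finger opening in m.
Only numpy, scipy, OpenCV 4.12 (cv2) and the standard library are available. Lean on these libraries where they do the work, as an engineer would, in place of code of your own. Each camera call takes 0.05 s, during which the arm holds its last target. There are 200 camera calls.

## Working session

There is one attempt and no reset: what is moved stays moved. The work goes in short steps, Python scripts to look and compute and a tool call to move; the robot and the scene stay as the last step left them, time stands still between calls to the robot, and variables do not carry over. Pictures are saved under pics/ and viewed, about 8 in all and at most 12, crops included, and the job is handed in when it is done.

Besides the shell and the picture viewer there is one more tool, called by a JSON object that holds its "fn" and its "kwargs", one argument or row to a line. jog_arm: Moves the arm, as the interface text tells. Its arguments: {"type":"object","properties":{"series":{"type":"array","items":{"type":"array","items":{"type":"number"}}},"claw":{"type":"number"},"newtons":{"type":"number"}},"required":["series"]}

```bash
mkdir -p pics
cat > h.py <<'E'
import numpy as np, cv2
from workcell import ctrl
def cam(n):
    c=ctrl.capture(n); c['R']=cv2.Rodrigues(np.array(c['rvec'],float))[0]; c['t']=np.array(c['tvec'],float).ravel(); return c
def K(c): return np.array([[c['fx'],0,c['cx']],[0,c['fy'],c['cy']],[0,0,1.]]),np.array([c['k1'],0,0,0.])
def ray(c,uv):
    k,d=K(c); p=cv2.undistortPoints(np.array(uv,float).reshape(-1,1,2),k,d).reshape(-1,2)
    return -c['R'].T@c['t'], np.c_[p,np.ones(len(p))]@c['R']
def plane(c,uv,z):
    o,r=ray(c,uv); return o+r*((z-o[2])/r[:,2])[:,None]
def proj(c,P):
    k,d=K(c); return cv2.projectPoints(np.array(P,float).reshape(-1,1,3),c['R'],c['t'],k,d)[0].reshape(-1,2)
def cloud(c):
    v,u=np.mgrid[:400,:640]; o,r=ray(c,np.c_[u.ravel(),v.ravel()]); return (o+r*c['range_z'].reshape(-1,1)).reshape(400,640,3)
def save(c,n): cv2.imwrite('pics/'+n,c['color'][:,:,::-1])
E
python3 - <<'E'
from h import *
for n in('top','side'):
    c=cam(n); save(c,n+'0.png'); print(n,-c['R'].T@c['t'],c['R'][2])
s=ctrl.sense(); print(s['time'],s['eef_pos'],s['ee_rot'],s['finger_gap'])
E
```

```text
top [0.33262702 0.01027495 1.47304767] [ 0.16522324  0.00683364 -0.98623252]
side [0.41051331 1.18126814 1.00505352] [ 0.10421866 -0.78300203 -0.61322613]
0.1 [ 0.15380638 -0.60529267  0.23062947] [[ 9.69217433e-01  2.46206197e-01 -2.76141962e-04]
 [ 2.46206346e-01 -9.69216551e-01  1.30840530e-03]
 [ 5.44961326e-05 -1.33611713e-03 -9.99999106e-01]] 0.08558225180272576
```

View pics/top0.png

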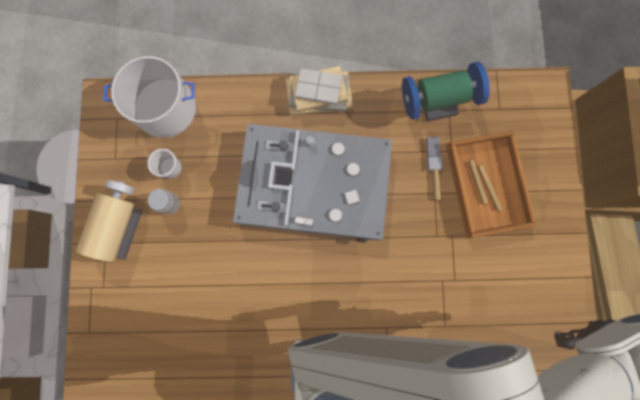

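View pics/side0.png

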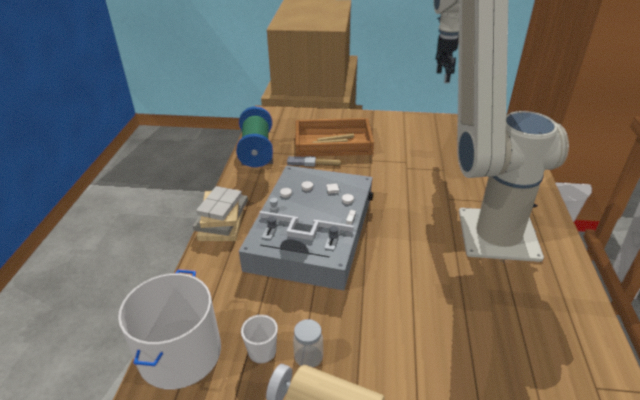

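The top view shows the saw centred near (313,182), fence along column 292, and gate at about (290,176). Discs are at (338,149), (352,169) and (335,215), the square at (351,197), nut at (310,141) and stub at (303,221). The side view shows the same layout.

```bash
cat > meas.py <<'E'
from h import *
def deckframe(c):
    P=cloud(c); m=((abs(P[...,2]-.08)<.012)).astype(np.uint8)
    m[:, :200]=0; m[:,420:]=0; m[260:]=0
    n,l,s,_=cv2.connectedComponentsWithStats(m); i=1+s[1:,4].argmax()
    return P,(l==i)
def blobs(c,box,z=.092,thr=165):
    u0,v0,u1,v1=box; I=c['color'][v0:v1,u0:u1]
    m=(I.min(2)>thr).astype(np.uint8); n,l,s,ce=cv2.connectedComponentsWithStats(m)
    out=[]
    for i in range(1,n):
        if s[i,4]>25: out.append((ce[i]+[u0,v0],s[i]))
    return [(uv,plane(c,[uv],z)[0],s[2:]) for uv,s in out]
E
python3 - <<'E'
from meas import *
c=cam('top'); P,m=deckframe(c)
cnt=max(cv2.findContours(m.astype(np.uint8),0,2)[0],key=cv2.contourArea).reshape(-1,2)
print(m.sum(),np.median(P[m],0)); W=plane(c,cnt,.08)[:,:2].astype(np.float32)
print(cv2.minAreaRect(W), cv2.boxPoints(cv2.minAreaRect(W)))
for b in blobs(c,(240,125,392,240)): print('top',b[0].round(1),b[1].round(4),b[2])
d=cam('side')
for b in blobs(d,(245,165,375,285)): print('side',b[0].round(1),b[1].round(4),b[2])
a=cv2.resize(c['color'][120:245,230:400],None,fx=4.5,fy=4.5,interpolation=2)
cv2.imwrite('pics/crop.png',a[:,:,::-1])
E
```

```text
13321 [0.57111818 0.02824186 0.08063966]
((0.5792144536972046, 0.04323861002922058), (0.4404236376285553, 0.30105847120285034), 82.16914367675781) [[ 0.4000853  -0.15441018]
 [ 0.69833624 -0.19542912]
 [ 0.7583436   0.2408874 ]
 [ 0.46009266  0.28190634]]
top [284.9 176.5] [0.5884 0.1251 0.092 ] [ 30  95 387]
top [337.9 148.1] [ 0.6707 -0.0334  0.092 ] [ 13  12 114]
top [353.  168.5] [ 0.6078 -0.0762  0.092 ] [ 13  12 114]
top [351.8 196.4] [ 0.5248 -0.0701  0.092 ] [ 14  14 139]
top [335.4 214.4] [ 0.4729 -0.0207  0.092 ] [ 12  12 120]
top [303.4 220.5] [0.4574 0.0726 0.092 ] [ 18   8 102]
side [306.6 184. ] [ 0.6075 -0.0725  0.092 ] [12  7 68]
side [332.1 186.6] [ 0.5246 -0.0665  0.092 ] [13  8 84]
side [285.3 190.9] [ 0.6697 -0.0289  0.092 ] [12  7 68]
side [347.3 197. ] [ 0.4726 -0.0167  0.092 ] [12  9 79]
side [350.3 215.1] [0.4576 0.0709 0.092 ] [10 13 79]
side [306.1 222.8] [0.5829 0.1188 0.092 ] [ 94  24 335]
side [328.3 244.8] [0.5094 0.205  0.092 ] [10 10 43]
```

View pics/crop.png

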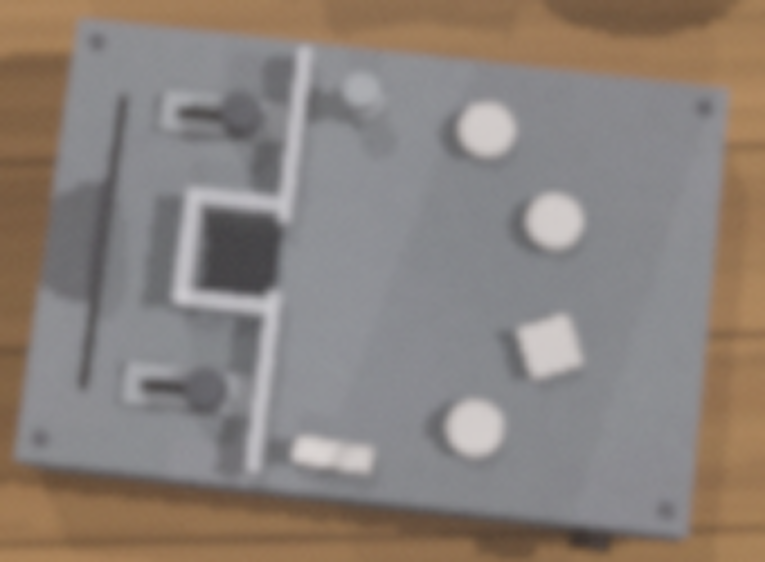

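The crop confirms the layout. The gate is at crop (278,255) and the slot is behind it. Next I check the fence and gate in saw coordinates from both views, then the disc positions.

```bash
cat > saw.py <<'E'
import numpy as np
O=np.array([.5738,.0036]); a=np.radians(-7.83)
ex=np.array([np.cos(a),np.sin(a)]); ey=np.array([-np.sin(a),np.cos(a)])
L=lambda p:(np.atleast_2d(p)[:,:2]-O)@np.array([ex,ey]).T*1000
Wd=lambda q:O+np.atleast_2d(q)/1000@np.array([ex,ey])
E
python3 - <<'E'
from meas import *; from saw import *
for n,box,th in(('top',(240,125,392,240),165),('side',(245,165,375,285),165)):
    c=cam(n); u0,v0,u1,v1=box
    m=np.zeros((400,640),bool); m[v0:v1,u0:u1]=c['color'][v0:v1,u0:u1].min(2)>th
    v,u=np.nonzero(m); q=L(plane(c,np.c_[u,v],.1))
    for y0 in(94,97,100,103,106,109): 
        s=np.sort(q[abs(q[:,1]-y0)<1.5][:,0]); print(n,y0,s.round().astype(int).tolist())
    for xs in((-135,-40),(40,135)):
        k=(q[:,0]>xs[0])&(q[:,0]<xs[1])&(abs(q[:,1]-104)<14); print(xs,q[k].mean(0).round(1))
    k=(abs(q[:,0])<20)&(q[:,1]>140)&(q[:,1]<180); print('back wall',q[k].mean(0))
    k=(abs(abs(q[:,0])-32)<10)&(q[:,1]>118)&(q[:,1]<150);print('sides',[q[k&(s*q[:,0]>0)].mean(0) for s in(-1,1)])
P=np.array([[.6707,-.0334],[.6697,-.0289],[.6078,-.0762],[.6075,-.0725],[.4729,-.0207],[.4726,-.0167],[.5248,-.0701],[.5246,-.0665]])
print(L(P).round(1))
E
```

```text
top 94 []
top 97 [-138, -115, -94, -91, -73, -71, -68, -50, -47, -44, -29, 46, 49, 73, 119, 122]
top 100 [-138, -135, -135, -132, -129, -126, -124, -121, -118, -115, -112, -109, -106, -103, -100, -97, -94, -92, -88, -85, -83, -80, -77, -74, -71, -68, -65, -62, -59, -56, -53, -50, -47, -44, -41, -38, -35, -32, -29, -26, 25, 28, 31, 34, 37, 40, 43, 46, 49, 52, 55, 58, 61, 64, 67, 70, 73, 76, 79, 82, 85, 88, 91, 95, 98, 107, 110, 113, 116, 119, 122, 126, 129, 132, 135, 138]
top 103 [-139, -136, -133, -130, -127, -124, -121, -118, -115, -112, -112, -109, -106, -103, -101, -98, -95, -92, -89, -89, -86, -83, -80, -77, -74, -71, -68, -65, -62, -59, -56, -53, -51, -48, -45, -41, -38, -36, -33, -30, -27, 27, 27, 30, 33, 36, 39, 42, 45, 48, 51, 52, 55, 58, 61, 64, 67, 70, 73, 76, 79, 82, 85, 88, 91, 94, 97, 101, 104, 107, 110, 113, 116, 119, 122, 125, 128, 131, 134, 137]
top 106 [-133, -130, -127, -124, -121, -110, -107, -104, -101, -98, -86, -83, -80, -77, -65, -63, -60, -57, -54, -42, -39, -36, -33, -30, 30, 33, 36, 39, 54, 57, 60, 63, 76, 79, 82, 85, 88, 100, 103, 106, 109, 112, 125, 128, 1
[... 772 characters left out ...]
 -64, -55, -52, -49, -46, -37, -34, -31, -28, 23, 26, 29, 39, 42, 45, 48, 50, 60, 63, 66, 69, 79, 82, 85, 88, 98, 101, 104, 106, 109, 120, 122, 125, 128]
side 109 [-138, -135, -132, -129, -117, -115, -112, -109, -100, -97, -94, -91, -82, -79, -77, -74, -71, -61, -59, -56, -53, -44, -41, -38, -35, -26, 32, 35, 38, 41, 43, 53, 56, 59, 62, 72, 75, 78, 80, 91, 93, 96, 99, 102, 112, 115, 118, 121, 131, 134, 137]
(-135, -40) [-85.5 104.8]
(40, 135) [ 84.1 105.6]
back wall [  0.51812258 166.01042519]
sides [array([-35.57625376, 133.06726678]), array([ 32.19801117, 134.64736351])]
[[101.  -23.5]
 [ 99.4 -19.1]
 [ 44.6 -74.4]
 [ 43.8 -70.8]
 [-96.6 -37.8]
 [-97.5 -33.9]
 [-38.5 -79.7]
 [-39.2 -76.1]]
```

The saw frame fits both views: fence within 2 mm, gate at local x≈-1. In saw coordinates, A is at (100,-21), B at (44,-72) and C at (-97,-36), in mm. I'll push with the fingertips about 16 mm apart so each disc nests between them, starting with B.

{"fn": "jog_arm", "kwargs": {
  "series": [
    [0.038, 0.04, 0, 0.126],
    [0.038, 0.04, 0, 0.126],
    [0.038, 0.04, 0, 0.126],
    [0.038, 0.04, 0, 0.126],
    [0.038, 0.04, 0, 0.126],
    [0.038, 0.04, 0, 0.126],
    [0.038, 0.04, 0, 0.126],
    [0.038, 0.04, 0, 0.126],
    [0.038, 0.04, 0, 0.126],
    [0.038, 0.04, 0, 0.126],
    [0.038, 0.04, 0, 0.126],
    [0.038, 0.04, 0, 0.126]
  ],
  "claw": 0.016,
  "newtons": 20
}}

```text
time: 1.8
eef_pos: [0.6202, -0.1125, 0.2323]
ee_rot: [[-0.231, 0.973, 0.005], [0.973, 0.231, -0.001], [-0.002, 0.005, -1.0]]
contact_force: [1.0, -0.5, 0.0]
finger_gap: 0.0155
```

```bash
cat > plan.py <<'E'
# usage: plan.py z dLead "x,y,heading;..."  disc-centre waypoints in saw mm / saw deg -> rows from the present pose
import sys; from h import *; from saw import *
s=ctrl.sense(); p=np.array(s['eef_pos']); R=np.array(s['ee_rot']); th=np.arctan2(R[1,0],R[0,0])
print('t',s['time'],'loc',L(p)[0].round(1),'z',p[2].round(4),'hd',(np.degrees(th)+7.83).round(1),'F',np.round(s['contact_force'],1),'gap',round(s['finger_gap'],4))
if len(sys.argv)>1:
    z,d=float(sys.argv[1]),float(sys.argv[2])
    for w in sys.argv[3].split(';'):
        x,y,h=map(float,w.split(',')); g=np.radians(h)
        q=Wd([x-d*np.cos(g),y-d*np.sin(g)])[0]; t=g+a
        print(w,'shift',(q-p[:2]).round(4),round(z-p[2],4),'turn',round(t-th,3)); p=np.r_[q,z]; th=t
E
python3 plan.py 0.085 50 "44,-72.5,108.8"
```

```text
t 1.8 loc [  61.8 -108.6] z 0.2323 hd 111.2 F [ 1.  -0.5  0. ] gap 0.0155
44,-72.5,108.8 shift [-0.0032 -0.0109] -0.1473 turn -0.041
```

{"fn": "jog_arm", "kwargs": {
  "series": [
    [-0.003, -0.011, -0.03, -0.04],
    [0, 0, -0.045, 0],
    [0, 0, -0.045, 0],
    [0, 0, -0.018, 0],
    [0, 0, -0.006, 0],
    [0, 0, 0, 0]
  ]
}}

```text
time: 2.55
eef_pos: [0.6226, -0.1195, 0.0871]
ee_rot: [[-0.199, 0.98, 0.013], [0.98, 0.199, -0.002], [-0.004, 0.012, -1.0]]
contact_force: [-0.4, -0.5, -0.4]
finger_gap: 0.0163
```

```bash
python3 plan.py 0.085 27 "44,-72.5,108.8;30,-31.5,108.8;12,21.5,108.8;2,51,106;-1,70,90;-1,112,90"; python3 -c "
from h import *
c=cam('side'); cv2.imwrite('pics/s1.png',cv2.resize(c['color'][150:290,230:390],None,fx=4,fy=4,interpolation=2)[:,:,::-1])"
```

```text
t 2.55 loc [  65.1 -115.3] z 0.0871 hd 109.3 F [-0.4 -0.5 -0.4] gap 0.0163
44,-72.5,108.8 shift [-0.0099  0.0188] -0.0021 turn -0.009
30,-31.5,108.8 shift [-0.0083  0.0425] 0.0 turn 0.0
12,21.5,108.8 shift [-0.0106  0.055 ] 0.0 turn 0.0
2,51,106 shift [-0.0072  0.0304] 0.0 turn -0.049
-1,70,90 shift [-0.0079  0.0192] 0.0 turn -0.279
-1,112,90 shift [0.0057 0.0416] 0.0 turn 0.0
```

View pics/s1.png

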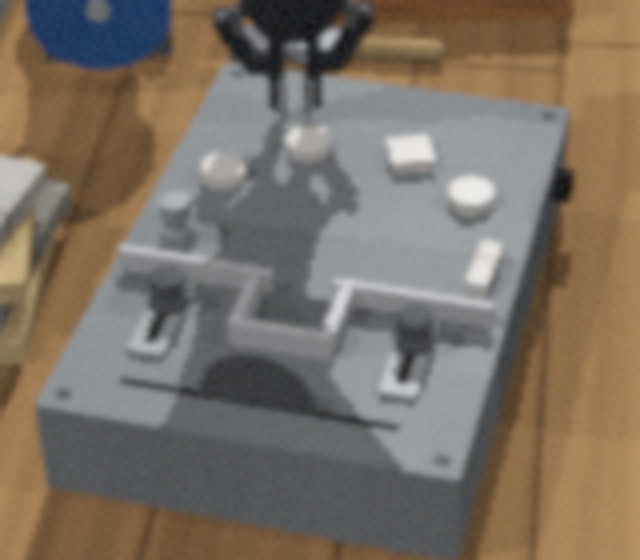

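The tips stand behind B (crop 295,105, with the disc at 308,145), clear of everything else. Now pushing.

{"fn": "jog_arm", "kwargs": {
  "series": [
    [-0.006, 0.003, -0.002, -0.009],
    [-0.003, 0.008, 0, 0],
    [-0.002, 0.009, 0, 0],
    [-0.002, 0.01, 0, 0],
    [-0.002, 0.01, 0, 0],
    [-0.002, 0.01, 0, 0],
    [-0.002, 0.01, 0, 0]
  ]
}}

```text
time: 3.48
eef_pos: [0.6045, -0.0559, 0.0892]
ee_rot: [[-0.189, 0.982, 0.019], [0.982, 0.189, -0.003], [-0.007, 0.018, -1.0]]
contact_force: [-0.1, -0.8, -0.8]
finger_gap: 0.016
```

```bash
cat > look.py <<'E'
from meas import *; from saw import *
import sys
for n,box in(('top',(240,125,392,240)),('side',(245,165,375,285))):
    c=cam(n)
    print(n,[L(b[1])[0].round(0).astype(int).tolist()+[int(b[2][2])] for b in blobs(c,box) if L(b[1])[0][1]<95])
    if len(sys.argv)>1 and n=='side': cv2.imwrite('pics/'+sys.argv[1],cv2.resize(c['color'][150:290,230:390],None,fx=4,fy=4,interpolation=2)[:,:,::-1])
E
python3 look.py; python3 plan.py 0.085 27 "30,-31.5,108.8;12,21.5,108.8;2,51,106;-1,70,90;-1,112,90"
```

```text
top [[131, -55, 422], [52, -109, 47], [23, -152, 42], [-124, 51, 90]]
side [[-39, -76, 79], [99, -19, 68], [33, -21, 41], [-98, -34, 86], [-124, 49, 80]]
t 3.575 loc [ 38.3 -54.4] z 0.0891 hd 108.8 F [-0.2 -0.2 -1. ] gap 0.016
30,-31.5,108.8 shift [ 0.     -0.0027] -0.0041 turn 0.0
12,21.5,108.8 shift [-0.0106  0.055 ] 0.0 turn 0.0
2,51,106 shift [-0.0072  0.0304] 0.0 turn -0.049
-1,70,90 shift [-0.0079  0.0192] 0.0 turn -0.279
-1,112,90 shift [0.0057 0.0416] 0.0 turn 0.0
```

{"fn": "jog_arm", "kwargs": {
  "series": [
    [0, 0.0, -0.005, 0],
    [-0.002, 0.008, -0.001, 0],
    [-0.002, 0.01, -0.0005, 0],
    [-0.002, 0.01, -0.0005, 0],
    [-0.002, 0.01, -0.0005, 0],
    [-0.002, 0.01, -0.0005, 0],
    [-0.002, 0.008, -0.0005, 0]
  ]
}}

```text
time: 4.45
eef_pos: [0.5925, 0.0032, 0.0805]
ee_rot: [[-0.189, 0.982, 0.021], [0.982, 0.189, -0.004], [-0.008, 0.02, -1.0]]
contact_force: [0.6, -3.6, 5.2]
finger_gap: 0.0162
```

```bash
python3 look.py s2.png; python3 plan.py 0.084 30 "5,40,108;2,51,106;-1,70,90;-1,112,90"
```

```text
top [[99, 25, 374], [31, -36, 41], [12, -79, 32]]
side [[-39, -77, 84], [100, -20, 70], [-98, -34, 72], [13, 35, 44], [-124, 49, 83]]
t 4.55 loc [18.3  2.8] z 0.0805 hd 108.7 F [-0.5  2.7  4.9] gap 0.0159
5,40,108 shift [-0.0028  0.0092] 0.0035 turn -0.013
2,51,106 shift [-0.0025  0.0111] 0.0 turn -0.035
-1,70,90 shift [-0.0087  0.0192] 0.0 turn -0.279
-1,112,90 shift [0.0057 0.0416] 0.0 turn 0.0
```

View pics/s2.png

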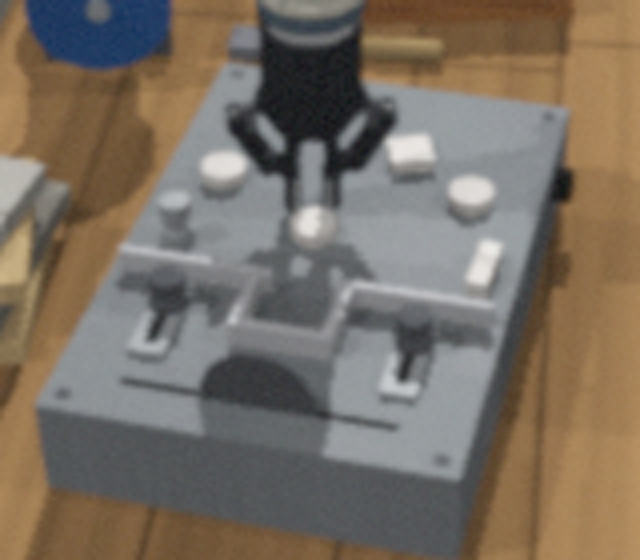

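The disc is nested ahead of the tips at (313,230), heading for the gate. The tips are rubbing the deck at 5 N, so I'll raise them 2.5 mm and turn gradually to square with the gate.

```bash
python3 plan.py 0.083 30 "8.5,33,108.7;6.5,41,107;4,49,103;2,57,98;0,65,93;-1,73,90"
```

```text
t 4.55 loc [18.3  2.8] z 0.0805 hd 108.7 F [-0.5  2.7  4.9] gap 0.0159
8.5,33,108.7 shift [0.     0.0018] 0.0025 turn -0.001
6.5,41,107 shift [-0.0018  0.008 ] 0.0 turn -0.03
4,49,103 shift [-0.0035  0.008 ] 0.0 turn -0.07
2,57,98 shift [-0.0035  0.0081] 0.0 turn -0.087
0,65,93 shift [-0.0035  0.0083] 0.0 turn -0.087
-1,73,90 shift [-0.0015  0.0082] 0.0 turn -0.052
```

{"fn": "jog_arm", "kwargs": {
  "series": [
    [0, 0.002, 0.003, 0],
    [-0.002, 0.008, 0, -0.03],
    [-0.0035, 0.008, 0, -0.07],
    [-0.0035, 0.008, 0, -0.085],
    [-0.0035, 0.008, 0, -0.085],
    [-0.0015, 0.006, 0, -0.05]
  ]
}}

```text
time: 5.3
eef_pos: [0.5765, 0.044, 0.083]
ee_rot: [[0.142, 0.99, 0.015], [0.99, -0.142, -0.008], [-0.006, 0.016, -1.0]]
contact_force: [0.4, -0.7, -0.0]
finger_gap: 0.0159
```

```bash
python3 look.py s3.png; python3 plan.py 0.083 30 "-1,73,90;-1,112,90"
```

```text
top [[101, -24, 107], [71, 81, 317], [9, 14, 31], [-9, -30, 35], [-39, -80, 135]]
side [[-45, -80, 54], [99, -20, 73], [-97, -35, 78], [-5, 73, 40], [-124, 51, 78]]
t 5.4 loc [-2.8 40.6] z 0.083 hd 89.8 F [0.1 0.3 0.4] gap 0.016
-1,73,90 shift [0.0021 0.0021] 0.0 turn 0.003
-1,112,90 shift [0.0053 0.0386] 0.0 turn 0.0
```

View pics/s3.png

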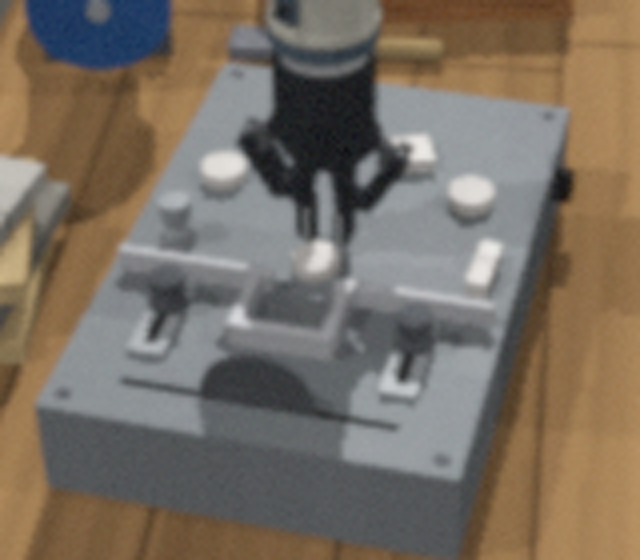

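B is lined up at about x=-4, 73 in saw coordinates, just before the gate (crop 315,262). I'll push it straight through with a 2 mm correction to +x.

{"fn": "jog_arm", "kwargs": {
  "series": [
    [0.002, 0.007, 0, 0],
    [0.002, 0.009, 0, 0],
    [0.002, 0.009, 0, 0],
    [0.001, 0.008, 0, 0],
    [0.001, 0.006, 0, 0],
    [0, 0.0, 0, 0]
  ]
}}

```text
time: 6.15
eef_pos: [0.5852, 0.0858, 0.0828]
ee_rot: [[0.138, 0.99, 0.015], [0.99, -0.137, -0.008], [-0.006, 0.016, -1.0]]
contact_force: [0.1, -0.1, -0.4]
finger_gap: 0.0159
```

```bash
python3 look.py s4.png; python3 plan.py
```

```text
top [[101, -23, 112], [15, 69, 30], [-4, 23, 33], [-39, -80, 135], [-97, -38, 118]]
side [[-39, -76, 91], [109, -20, 26], [-98, -34, 86], [-125, 51, 72]]
t 6.25 loc [ 0.1 82.5] z 0.0828 hd 89.9 F [ 0.6 -0.5 -0.3] gap 0.016
```

View pics/s4.png

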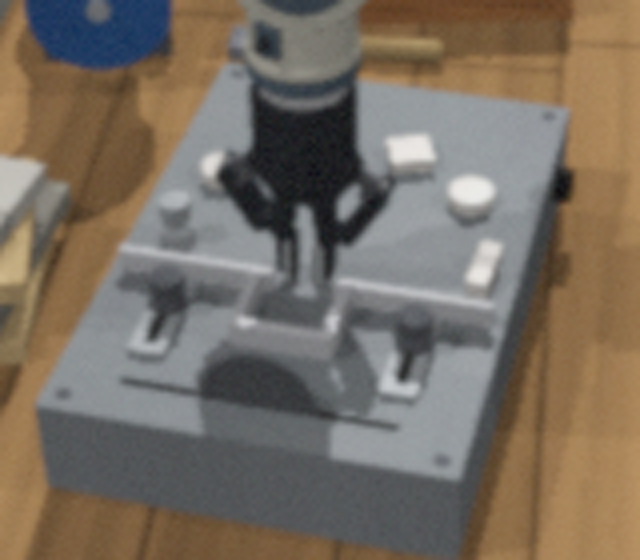

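B dropped through: nothing is left in front of the gate. Next is disc A, with a slightly wider nest of 22 mm for the curved path.

{"fn": "jog_arm", "kwargs": {
  "series": [
    [-0.001, -0.006, 0.03, 0],
    [0, 0, 0.045, 0],
    [0.021, -0.023, 0, 0.178],
    [0.021, -0.024, 0, 0.178],
    [0.021, -0.024, 0, 0.178],
    [0.021, -0.024, 0, 0.178],
    [0.021, -0.024, 0, 0.178],
    [0.021, -0.024, 0, 0.176],
    [0, 0, 0, 0]
  ],
  "claw": 0.022
}}

```text
time: 7.38
eef_pos: [0.7116, -0.0713, 0.1601]
ee_rot: [[-0.819, 0.573, 0.015], [0.573, 0.819, 0.006], [-0.009, 0.014, -1.0]]
contact_force: [-0.8, 0.6, -0.2]
finger_gap: 0.0222
```

```bash
cat > bez.py <<'E'
# bez.py x0 y0 cx cy x1 y1 n : disc-centre waypoints with tangent headings
import sys,numpy as np
v=list(map(float,sys.argv[1:7])); n=int(sys.argv[7]); A,C,B=np.array(v).reshape(3,2)
o=[]
for t in np.linspace(0,1,n+1):
    p=(1-t)**2*A+2*t*(1-t)*C+t*t*B; d=(1-t)*(C-A)+t*(B-C); o.append('%.1f,%.1f,%.1f'%(*p,np.degrees(np.arctan2(d[1],d[0]))))
print(';'.join(o))
E
python3 plan.py 0.083 50 "100,-21,151"; python3 look.py
```

```text
t 7.375 loc [146.8 -55.4] z 0.1601 hd 152.9 F [-0.8  0.6 -0.2] gap 0.0222
100,-21,151 shift [-0.0016  0.0105] -0.0771 turn -0.032
top [[180, -118, 27], [-8, -173, 662], [-173, 87, 193], [-168, -10, 124]]
side [[-40, -75, 87], [100, -20, 74], [-97, -34, 88], [-124, 49, 84]]
```

{"fn": "jog_arm", "kwargs": {
  "series": [
    [-0.002, 0.01, -0.03, -0.03],
    [0, 0, -0.03, 0],
    [0, 0, -0.014, 0],
    [0, 0, -0.003, 0],
    [0, 0, 0, 0]
  ]
}}

```text
time: 8.1
eef_pos: [0.7062, -0.0559, 0.0828]
ee_rot: [[-0.798, 0.602, 0.014], [0.602, 0.798, 0.007], [-0.007, 0.014, -1.0]]
contact_force: [0.4, -0.3, 0.6]
finger_gap: 0.0219
```

```bash
python3 plan.py 0.083 28 "$(python3 bez.py 100 -21 -1 35 -1 78 15)"
```

```text
t 8.1 loc [139.3 -40.9] z 0.0828 hd 150.8 F [ 0.4 -0.3  0.6] gap 0.0219
100.0,-21.0,151.0 shift [-0.0138  0.0083] 0.0002 turn 0.004
87.0,-13.6,149.7 shift [-0.0123  0.0086] 0.0 turn -0.023
74.9,-6.3,148.2 shift [-0.0115  0.0083] 0.0 turn -0.026
63.6,0.9,146.5 shift [-0.0108  0.008 ] 0.0 turn -0.03
53.3,7.9,144.7 shift [-0.0098  0.0077] 0.0 turn -0.031
43.9,14.9,142.5 shift [-0.0091  0.0074] 0.0 turn -0.038
35.4,21.7,140.0 shift [-0.0084  0.0071] 0.0 turn -0.044
27.7,28.4,137.2 shift [-0.0078  0.0068] 0.0 turn -0.049
21.0,35.0,133.8 shift [-0.0071  0.0064] 0.0 turn -0.059
15.2,41.5,130.0 shift [-0.0064  0.0062] 0.0 turn -0.066
10.2,47.9,125.4 shift [-0.006   0.0059] 0.0 turn -0.08
6.2,54.1,120.1 shift [-0.0055  0.0056] 0.0 turn -0.093
3.0,60.3,113.9 shift [-0.0052  0.0056] 0.0 turn -0.108
0.8,66.3,106.8 shift [-0.0047  0.0055] 0.0 turn -0.124
-0.6,72.2,98.7 shift [-0.0045  0.0057] 0.0 turn -0.141
-1.0,78.0,90.0 shift [-0.0038  0.0061] 0.0 turn -0.152
```

{"fn": "jog_arm", "kwargs": {
  "series": [
    [-0.007, 0.004, 0, 0],
    [-0.007, 0.004, 0, 0],
    [-0.012, 0.0085, 0, -0.023],
    [-0.0115, 0.0083, 0, -0.026],
    [-0.011, 0.008, 0, -0.03],
    [-0.01, 0.0077, 0, -0.031],
    [-0.009, 0.0074, 0, -0.038],
    [-0.0085, 0.007, 0, -0.044]
  ]
}}

```text
time: 9.1
eef_pos: [0.6249, 0.0029, 0.0869]
ee_rot: [[-0.66, 0.751, 0.019], [0.752, 0.66, 0.003], [-0.01, 0.017, -1.0]]
contact_force: [-0.1, 1.0, -0.5]
finger_gap: 0.022
```

```bash
python3 look.py; python3 plan.py 0.083 28 "35.4,21.7,140;27.7,28.4,137.2;21.0,35.0,133.8;15.2,41.5,130.0;10.2,47.9,125.4;6.2,54.1,120.1;3.0,60.3,113.9;0.8,66.3,106.8;-0.6,72.2,98.7;-1.0,78.0,90.0"
```

```text
top [[144, 26, 397], [70, -34, 46], [49, -79, 33]]
side [[-39, -77, 84], [-98, -33, 76], [-124, 49, 81]]
t 9.2 loc [50.2  6.5] z 0.0868 hd 139.2 F [ 0.5  0.4 -0.5] gap 0.0221
35.4,21.7,140 shift [ 0.0063 -0.0037] -0.0038 turn 0.014
27.7,28.4,137.2 shift [-0.0078  0.0068] 0.0 turn -0.049
21.0,35.0,133.8 shift [-0.0071  0.0064] 0.0 turn -0.059
15.2,41.5,130.0 shift [-0.0064  0.0062] 0.0 turn -0.066
10.2,47.9,125.4 shift [-0.006   0.0059] 0.0 turn -0.08
6.2,54.1,120.1 shift [-0.0055  0.0056] 0.0 turn -0.093
3.0,60.3,113.9 shift [-0.0052  0.0056] 0.0 turn -0.108
0.8,66.3,106.8 shift [-0.0047  0.0055] 0.0 turn -0.124
-0.6,72.2,98.7 shift [-0.0045  0.0057] 0.0 turn -0.141
-1.0,78.0,90.0 shift [-0.0038  0.0061] 0.0 turn -0.152
```

```bash
python3 look.py s5.png >/dev/null; python3 plan.py 0.083 28 "$(python3 bez.py 29 24.8 -1 50 -1 80 8)"
```

```text
t 9.3 loc [51.8  6. ] z 0.087 hd 139.3 F [ 0.3 -0.2 -0.3] gap 0.0221
29.0,24.8,140.0 shift [-0.0012  0.001 ] -0.004 turn 0.012
22.0,31.2,135.5 shift [-0.0077  0.0059] 0.0 turn -0.079
15.9,37.7,130.4 shift [-0.0072  0.0058] 0.0 turn -0.089
10.7,44.4,124.8 shift [-0.0066  0.006 ] 0.0 turn -0.098
6.5,51.2,118.5 shift [-0.006   0.0061] 0.0 turn -0.11
3.2,58.2,111.7 shift [-0.0055  0.0064] 0.0 turn -0.119
0.9,65.3,104.6 shift [-0.0047  0.0067] 0.0 turn -0.124
-0.5,72.6,97.3 shift [-0.004   0.0072] 0.0 turn -0.127
-1.0,80.0,90.0 shift [-0.003   0.0077] 0.0 turn -0.127
```

View pics/s5.png

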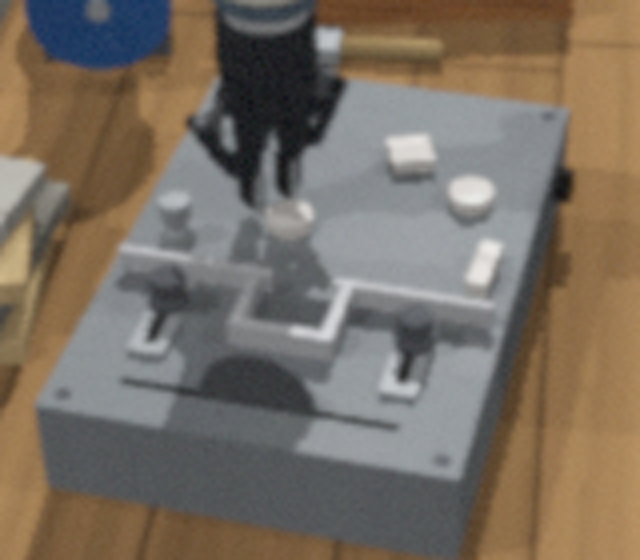

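A is nested ahead of the tips (crop 290,220), with the nut untouched. The tips have drifted up to 87 mm, so I'll lower them and carry on round the curve.

{"fn": "jog_arm", "kwargs": {
  "series": [
    [0, 0.0, -0.004, 0],
    [-0.008, 0.006, -0.0003, -0.07],
    [-0.007, 0.006, -0.0003, -0.085],
    [-0.0065, 0.006, -0.0003, -0.1],
    [-0.006, 0.006, -0.0003, -0.11],
    [-0.0055, 0.0065, -0.0003, -0.12],
    [-0.0045, 0.0065, -0.0003, -0.12]
  ]
}}

```text
time: 10.18
eef_pos: [0.591, 0.0373, 0.0804]
ee_rot: [[-0.098, 0.995, 0.022], [0.995, 0.099, -0.012], [-0.014, 0.021, -1.0]]
contact_force: [0.7, -2.2, 3.7]
finger_gap: 0.0221
```

```bash
sed -i 's/thr=165/thr=140/' meas.py; python3 look.py s6.png; python3 plan.py 0.083 28 "-1,76,97;-1,82,90;-1,112,90"; python3 -c "
from h import *; from saw import *
c=cam('side'); print(L(plane(c,[[302.5,205]],.092)))"
```

```text
top [[77, 89, 905], [-62, -19, 1938], [25, 19, 107], [-38, -81, 182]]
side [[97, 15, 688], [-73, -90, 1013], [23, 6, 51], [-88, 60, 773], [7, 66, 84]]
t 10.275 loc [12.2 36.3] z 0.0805 hd 103.7 F [0.1 1.3 0.9] gap 0.0222
-1,76,97 shift [-0.008   0.0132] 0.0025 turn -0.117
-1,82,90 shift [-0.0026  0.0062] 0.0 turn -0.122
-1,112,90 shift [0.0041 0.0297] 0.0 turn 0.0
[[26.51527552 37.51978254]]
```

View pics/s6.png

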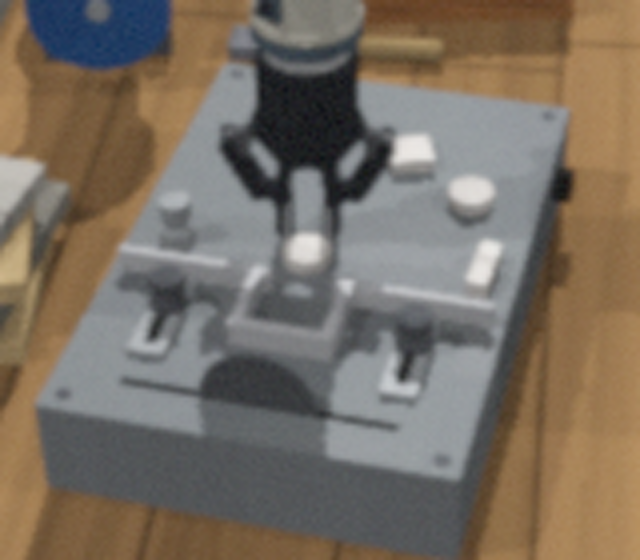

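A is at about (7,64) in saw coordinates (crop 305,252), nested, with the lead confirmed as 28 mm.

```bash
python3 plan.py 0.083 28 "5,66,103;3,73,101;0.5,80,97;-1,87,92;-1,95,90;-1,104,90;-1,112,90"
```

```text
t 10.325 loc [12.3 36.1] z 0.0805 hd 103.8 F [0.4 1.6 1.6] gap 0.022
5,66,103 shift [-0.0006  0.0027] 0.0025 turn -0.015
3,73,101 shift [-0.002   0.0071] 0.0 turn -0.035
0.5,80,97 shift [-0.0035  0.0072] 0.0 turn -0.07
-1,87,92 shift [-0.003   0.0073] 0.0 turn -0.087
-1,95,90 shift [0.0001 0.008 ] 0.0 turn -0.035
-1,104,90 shift [0.0012 0.0089] 0.0 turn 0.0
-1,112,90 shift [0.0011 0.0079] 0.0 turn 0.0
```

{"fn": "jog_arm", "kwargs": {
  "series": [
    [0, 0.0025, 0.0025, -0.015],
    [-0.002, 0.007, 0, -0.035],
    [-0.0035, 0.007, 0, -0.07],
    [-0.003, 0.0073, 0, -0.085],
    [0, 0.006, 0, -0.03],
    [0, 0, 0, 0]
  ]
}}

```text
time: 11.08
eef_pos: [0.5833, 0.0669, 0.0829]
ee_rot: [[0.131, 0.991, 0.018], [0.991, -0.131, -0.016], [-0.013, 0.02, -1.0]]
contact_force: [0.2, -0.5, 0.3]
finger_gap: 0.0219
```

```bash
python3 plan.py 0.083 28 "-1,95,90;-1,104,90;-1,112,90"; python3 look.py
```

```text
t 11.075 loc [ 0.8 64. ] z 0.0829 hd 90.3 F [ 0.2 -0.5  0.3] gap 0.0219
-1,95,90 shift [-0.0014  0.0032] 0.0001 turn -0.005
-1,104,90 shift [0.0012 0.0089] 0.0 turn 0.0
-1,112,90 shift [0.0011 0.0079] 0.0 turn 0.0
top [[-58, -2, 1311], [12, 57, 101], [-39, -80, 178]]
side [[84, 22, 876], [-82, -32, 1777]]
```

{"fn": "jog_arm", "kwargs": {
  "series": [
    [-0.0005, 0.005, 0, 0],
    [0.0005, 0.007, 0, 0],
    [0.001, 0.007, 0, 0],
    [0.0, 0.002, 0, 0],
    [0, 0, 0, 0]
  ]
}}

```text
time: 11.8
eef_pos: [0.5845, 0.0888, 0.0828]
ee_rot: [[0.13, 0.991, 0.018], [0.991, -0.13, -0.016], [-0.013, 0.02, -1.0]]
contact_force: [0.2, 0.6, -0.1]
finger_gap: 0.0219
```

```bash
sed -i 's/thr=140/thr=165/' meas.py; python3 plan.py; python3 look.py s7.png
```

```text
t 11.8 loc [-1.  85.8] z 0.0828 hd 90.4 F [ 0.2  0.6 -0.1] gap 0.0219
top [[12, 76, 27], [-9, 29, 33], [-39, -80, 134], [-97, -38, 118]]
side [[-39, -76, 91], [-98, -34, 84], [-125, 51, 71]]
```

View pics/s7.png

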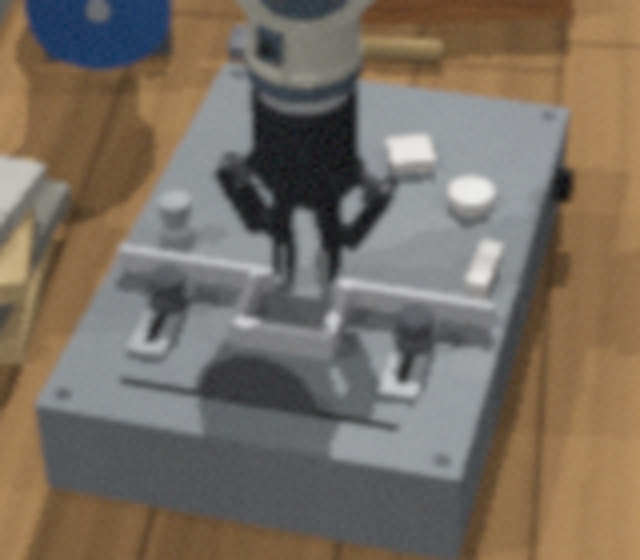

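A has dropped into the slot too. Now disc C at (-97,-36).

{"fn": "jog_arm", "kwargs": {
  "series": [
    [-0.001, -0.006, 0.03, 0],
    [0, 0, 0.045, 0],
    [-0.025, -0.02, 0, -0.16],
    [-0.026, -0.021, 0, -0.16],
    [-0.026, -0.021, 0, -0.16],
    [-0.026, -0.021, 0, -0.16],
    [-0.026, -0.021, 0, -0.16],
    [-0.025, -0.02, 0, -0.16],
    [0, 0, 0, 0]
  ]
}}

```text
time: 13.02
eef_pos: [0.4245, -0.0459, 0.1605]
ee_rot: [[0.901, 0.433, -0.001], [0.433, -0.901, -0.025], [-0.012, 0.022, -1.0]]
contact_force: [0.6, -0.5, -0.0]
finger_gap: 0.0218
```

```bash
python3 plan.py 0.083 50 "-97,-36,34.5"; python3 look.py
```

```text
t 13.025 loc [-141.2  -69.3] z 0.1605 hd 33.5 F [ 0.6 -0.5 -0. ] gap 0.0218
-97,-36,34.5 shift [0.0036 0.0046] -0.0775 turn 0.018
top [[-34, -79, 106], [-88, -64, 622], [-122, 45, 51]]
side [[-39, -76, 92], [-98, -34, 86], [-122, 41, 45]]
```

{"fn": "jog_arm", "kwargs": {
  "series": [
    [0.004, 0.005, -0.03, 0.018],
    [0, 0, -0.03, 0],
    [0, 0, -0.014, 0],
    [0, 0, -0.003, 0],
    [0, 0, 0, 0]
  ]
}}

```text
time: 13.75
eef_pos: [0.4377, -0.0381, 0.0828]
ee_rot: [[0.887, 0.462, 0.01], [0.462, -0.886, -0.025], [-0.003, 0.027, -1.0]]
contact_force: [0.4, 0.7, -0.1]
finger_gap: 0.0222
```

```bash
python3 plan.py 0.083 28 "$(python3 bez.py -97 -36 -1 30 -1 78 16)"
```

```text
t 13.75 loc [-129.1  -59.9] z 0.0828 hd 35.4 F [ 0.4  0.7 -0.1] gap 0.0222
-97.0,-36.0,34.5 shift [0.01   0.0067] 0.0002 turn -0.015
-85.4,-27.8,35.8 shift [0.0129 0.006 ] 0.0 turn 0.023
-74.5,-19.8,37.2 shift [0.0122 0.0058] 0.0 turn 0.024
-64.4,-11.9,38.8 shift [0.0115 0.0058] 0.0 turn 0.028
-55.0,-4.1,40.5 shift [0.0108 0.0057] 0.0 turn 0.03
-46.4,3.5,42.5 shift [0.0101 0.0055] 0.0 turn 0.035
-38.5,11.0,44.6 shift [0.0094 0.0055] 0.0 turn 0.037
-31.4,18.3,47.1 shift [0.0088 0.0053] 0.0 turn 0.044
-25.0,25.5,49.9 shift [0.0082 0.0052] 0.0 turn 0.049
-19.4,32.6,53.1 shift [0.0076 0.0051] 0.0 turn 0.056
-14.5,39.5,56.7 shift [0.0071 0.005 ] 0.0 turn 0.063
-10.4,46.2,60.8 shift [0.0065 0.0048] 0.0 turn 0.072
-7.0,52.9,65.4 shift [0.0061 0.0049] 0.0 turn 0.08
-4.4,59.4,70.7 shift [0.0057 0.0048] 0.0 turn 0.093
-2.5,65.7,76.6 shift [0.0054 0.0048] 0.0 turn 0.103
-1.4,71.9,83.0 shift [0.0049 0.005 ] 0.0 turn 0.112
-1.0,78.0,90.0 shift [0.0046 0.0053] 0.0 turn 0.122
```

{"fn": "jog_arm", "kwargs": {
  "series": [
    [0.005, 0.0035, 0, -0.015],
    [0.005, 0.003, 0, 0],
    [0.0125, 0.006, -0.0003, 0.023],
    [0.012, 0.006, -0.0003, 0.024],
    [0.0115, 0.0058, -0.0003, 0.028],
    [0.0105, 0.0057, -0.0003, 0.03],
    [0.009, 0.005, -0.0003, 0.035],
    [0, 0, 0, 0]
  ]
}}

```text
time: 14.75
eef_pos: [0.5106, -0.0001, 0.0831]
ee_rot: [[0.816, 0.578, 0.018], [0.578, -0.816, -0.023], [0.001, 0.029, -1.0]]
contact_force: [-0.3, 0.6, 0.2]
finger_gap: 0.0223
```

```bash
python3 look.py s8.png; python3 plan.py 0.083 28 "-46.4,3.5,42.5;-38.5,11.0,44.6"
```

```text
top [[-5, 20, 319], [-36, -89, 62], [-66, -45, 29], [-89, -90, 28]]
side [[-34, 5, 38], [-124, 50, 79]]
t 14.85 loc [-63.1 -12.7] z 0.083 hd 43.1 F [-0.   0.2 -0.2] gap 0.0219
-46.4,3.5,42.5 shift [-0.0043 -0.0022] -0.0 turn -0.01
-38.5,11.0,44.6 shift [0.0094 0.0055] 0.0 turn 0.037
```

```bash
cat > disc.py <<'E'
from h import *; from saw import *
s=ctrl.sense(); p=L(s['eef_pos'])[0]; R=np.array(s['ee_rot']); h=np.arctan2(R[1,0],R[0,0])-a
e=p+28*np.array([np.cos(h),np.sin(h)]); c=cam('side'); P=cloud(c).reshape(-1,3); q=L(P)
k=(np.hypot(*(q-e).T)<26)&(abs(P[:,2]-.0925)<.0045); I=c['color'].reshape(-1,3).min(1)
k2=k&(I>95); print('tcp',p.round(1),'pred',e.round(1),'depth',q[k].mean(0).round(1),q[k].min(0).round(),q[k].max(0).round(),k.sum(),'bright',q[k2].mean(0).round(1),q[k2].min(0).round(),q[k2].max(0).round(),k2.sum())
E
python3 disc.py
```

```text
tcp [-63.1 -12.7] pred [-42.7   6.4] depth [-44.8   7.1] [-68. -18.] [-27.  25.] 72 bright [-44.    8.8] [-65. -15.] [-27.  25.] 66
```

View pics/s8.png

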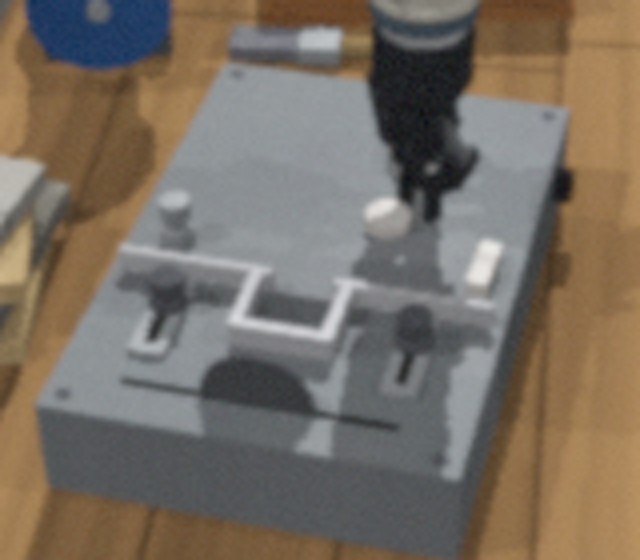

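C is nested at about (-43,7) (crop 387,218), as predicted. Continuing round its curve.

```bash
python3 plan.py 0.083 28 "$(python3 bez.py -42.7 6.4 -1 42 -1 85 11)"
```

```text
t 14.9 loc [-63.3 -12.9] z 0.083 hd 43.1 F [-0.1 -0.9  0.2] gap 0.0217
-42.7,6.4,40.5 shift [-0.0005  0.0012] -0.0 turn -0.045
-35.5,12.9,43.7 shift [0.0089 0.0042] 0.0 turn 0.056
-28.9,19.6,47.3 shift [0.0085 0.0043] 0.0 turn 0.063
-23.1,26.4,51.1 shift [0.0079 0.0046] 0.0 turn 0.066
-17.9,33.3,55.3 shift [0.0076 0.0047] 0.0 turn 0.073
-13.4,40.3,59.7 shift [0.0071 0.0049] 0.0 turn 0.077
-9.6,47.4,64.4 shift [0.0066 0.0052] 0.0 turn 0.082
-6.5,54.7,69.4 shift [0.0062 0.0056] 0.0 turn 0.087
-4.1,62.1,74.5 shift [0.0056 0.0059] 0.0 turn 0.089
-2.4,69.6,79.7 shift [0.0051 0.0063] 0.0 turn 0.091
-1.3,77.2,84.9 shift [0.0046 0.0067] 0.0 turn 0.091
-1.0,85.0,90.0 shift [0.0038 0.0072] 0.0 turn 0.089
```

{"fn": "jog_arm", "kwargs": {
  "series": [
    [0.0085, 0.005, -0.0003, 0.011],
    [0.0085, 0.0043, -0.0003, 0.063],
    [0.008, 0.0046, -0.0003, 0.066],
    [0.0076, 0.0047, -0.0003, 0.073],
    [0.007, 0.005, -0.0003, 0.077],
    [0.0065, 0.0052, -0.0003, 0.08],
    [0, 0, 0, 0]
  ]
}}

```text
time: 15.78
eef_pos: [0.5578, 0.0292, 0.0816]
ee_rot: [[0.544, 0.839, 0.024], [0.839, -0.543, -0.016], [-0.001, 0.029, -1.0]]
contact_force: [-0.6, 0.2, 0.7]
finger_gap: 0.0222
```

```bash
python3 disc.py; python3 plan.py 0.083 28 "-9.6,47.4,64.4;-6.5,54.7,69.4;-4.1,62.1,74.5;-2.4,69.6,79.7;-1.3,77.2,84.9;-1,85,90"
```

```text
tcp [-19.3  23.2] pred [-7.5 48.6] depth [-8.5 48.7] [-30.  24.] [ 9. 70.] 73 bright [-8.5 50.5] [-27.  30.] [ 9. 70.] 67
t 15.825 loc [-19.7  23. ] z 0.0815 hd 64.9 F [-0.8  1.3  0.5] gap 0.022
-9.6,47.4,64.4 shift [-0.0021 -0.0006] 0.0015 turn -0.008
-6.5,54.7,69.4 shift [0.0062 0.0056] 0.0 turn 0.087
-4.1,62.1,74.5 shift [0.0056 0.0059] 0.0 turn 0.089
-2.4,69.6,79.7 shift [0.0051 0.0063] 0.0 turn 0.091
-1.3,77.2,84.9 shift [0.0046 0.0067] 0.0 turn 0.091
-1,85,90 shift [0.0038 0.0072] 0.0 turn 0.089
```

{"fn": "jog_arm", "kwargs": {
  "series": [
    [0.004, 0.005, 0.001, 0.08],
    [0.0055, 0.006, 0, 0.089],
    [0.005, 0.0063, 0, 0.09],
    [0.0045, 0.0067, 0, 0.09],
    [0.0035, 0.006, 0, 0.08],
    [0, 0, 0, 0]
  ]
}}

```text
time: 16.58
eef_pos: [0.5787, 0.0586, 0.0822]
ee_rot: [[0.144, 0.989, 0.026], [0.99, -0.144, -0.006], [-0.002, 0.026, -1.0]]
contact_force: [-1.1, 0.2, -0.0]
finger_gap: 0.0219
```

```bash
python3 disc.py; python3 plan.py 0.083 28 "-1,88,90;-1,97,90;-1,106,90;-1,113,90"
```

```text
tcp [-2.6 55.1] pred [-2.4 83.1] depth [-2.7 80.3] [-19.  61.] [ 16. 102.] 70 bright [-2.6 81.6] [-19.  64.] [ 16. 102.] 64
t 16.625 loc [-2.8 54.9] z 0.0822 hd 89.5 F [ 0.1  0.1 -1.1] gap 0.022
-1,88,90 shift [0.0025 0.0048] 0.0008 turn 0.009
-1,97,90 shift [0.0012 0.0089] 0.0 turn 0.0
-1,106,90 shift [0.0012 0.0089] 0.0 turn 0.0
-1,113,90 shift [0.001  0.0069] 0.0 turn 0.0
```

{"fn": "jog_arm", "kwargs": {
  "series": [
    [0.0025, 0.005, 0.0005, 0.009],
    [0.001, 0.008, 0, 0],
    [0.001, 0.008, 0, 0],
    [0.001, 0.007, 0, 0],
    [0, 0.002, 0, 0],
    [0, 0, 0, 0]
  ]
}}

```text
time: 17.38
eef_pos: [0.5838, 0.0904, 0.0827]
ee_rot: [[0.139, 0.99, 0.025], [0.99, -0.139, -0.006], [-0.002, 0.026, -1.0]]
contact_force: [-0.4, -0.6, -0.0]
finger_gap: 0.0223
```

```bash
python3 disc.py; python3 plan.py; python3 look.py
```

```text
tcp [-1.9 87.3] pred [ -1.8 115.3] depth [ -0.8 101.5] [-25.  96.] [ 23. 109.] 18 bright [  1.1 102.9] [-25.  96.] [ 23. 109.] 10
t 17.425 loc [-1.9 87.2] z 0.0826 hd 89.8 F [-0.2 -0.1 -0. ] gap 0.0217
top [[9, 72, 31], [-8, 27, 37], [-39, -80, 135]]
side [[-39, -76, 91], [-125, 50, 71]]
```

C has dropped as well. I'll retract clear of the saw and check.

{"fn": "jog_arm", "kwargs": {
  "series": [
    [-0.001, -0.008, 0.03, 0],
    [0, 0, 0.05, 0],
    [0, -0.02, 0.05, 0],
    [-0.02, -0.05, 0, 0],
    [-0.02, -0.05, 0, 0],
    [-0.02, -0.05, 0, 0],
    [-0.02, -0.05, 0, 0],
    [-0.02, -0.05, 0, 0],
    [-0.02, -0.05, 0, 0],
    [0, -0.05, 0, 0],
    [0, 0, 0, 0]
  ]
}}

```text
time: 18.9
eef_pos: [0.457, -0.3014, 0.2182]
ee_rot: [[0.141, 0.99, 0.03], [0.99, -0.141, -0.009], [-0.005, 0.031, -1.0]]
contact_force: [-0.0, -0.8, 0.0]
finger_gap: 0.0224
```

```bash
python3 look.py; python3 plan.py
python3 - <<'E'
from h import *; from saw import *
c=cam('top'); P=cloud(c).reshape(-1,3); q=L(P)
k=(abs(q[:,0])<20)&(q[:,1]>112)&(q[:,1]<152); print('slot z',np.percentile(P[k][:,2],[5,25,50,75,95]).round(3))
k=(abs(q[:,0]-83)<25)&(abs(q[:,1]-72)<22)&(P[:,2]>.1); print('nut',q[k].mean(0),P[k][:,2].max())
a1=cv2.resize(c['color'][90:250,140:480],None,fx=2.3,fy=2.3,interpolation=2); b=cam('side')['color'][100:360,180:400]
b=cv2.resize(b,None,fx=1.0,fy=1.0); m=np.zeros((a1.shape[0]+230,782,3),np.uint8); m[:a1.shape[0]]=a1[:,:782]
s=cv2.resize(c['color'][160:195,265:310],None,fx=5,fy=5,interpolation=2); m[a1.shape[0]+5:a1.shape[0]+180,:225]=s; m[a1.shape[0]:,300:520]=b[:230]
cv2.imwrite('pics/fin.png',m[:600,:,::-1])
E
```

```text
top [[-37, -80, 126]]
side [[-37, -78, 81]]
t 19.0 loc [ -74.9 -315. ] z 0.2177 hd 89.8 F [ 0.6  0.4 -0.5] gap 0.0223
slot z [0.012 0.022 0.044 0.05  0.055]
nut [103.9967503   62.18317849] 0.12388756369209974
```

View pics/fin.png

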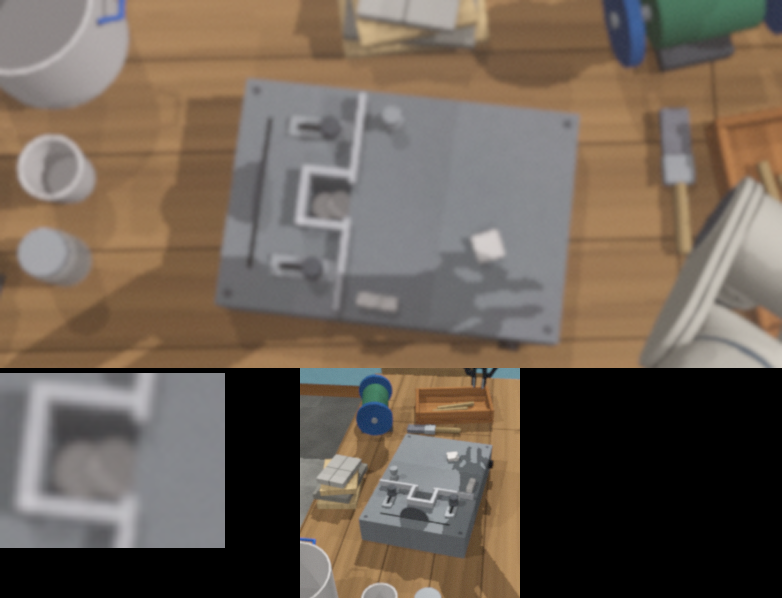

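The final view shows the deck clear of round blanks. The discs are down in the slot (enlarged crop 95,470), and the square, stub, nut and bench items are in place. Handing in.

```bash
python3 -c "
from h import *
print(ctrl.finish_job())"
```

```text
the job is handed in; nothing more can be done
None
```

All three round blanks are in the slot. I slid them along the deck through the gate one at a time, each nested between the two fingertips and never lifted. Each one had dropped before I started the next. The job was handed in at about 19 s of the 72 s allowed.

**Slot:** the last top view shows no round blank left on the deck. Depth readings in the slot reach 44–55 mm above the bench, against a deck height of 80 mm, so the discs are stacked well below the deck.

**Other things:** the square, nut, stub, brush, jar, cup and sticks look unmoved. The square last read (-37,-80) against (-39,-80) before, about 2 mm apart. I put that down to the arm's shadow falling on the deck. For the same reason the final colour check did not pick up the stub, but it is visible in place in the picture. The depth check for the nut did not separate it cleanly from the fence, so I judged it from the picture alone.

**Forces:** the fingertips rubbed the deck lightly twice, at about 5 N and 4 N. No other contact above about 1 N showed up in the readings, which I took only at the end of each move.

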